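# Clamp a repaired book in the bookshop's gluing jig

## Task

The blue book on the plywood repair jig has a freshly glued spine. With your fingertips, push it flat along the board until its spine sits square and snug against the metal fence, then flip the red toggle lever over towards the book so that it snaps shut with its rubber foot on the cover. Only push: never lift or tip the book, and leave the glue bottle, mug, brush and cine camera where they stand.

Things in the scene. Friction and masses are not known exactly. Their poses are not given: they have to be found in the camera images.
- jig: Fixed plywood board with an aluminium fence and a toggle clamp. Origin: at table height under the middle of the fence face; x = the way the book is pushed, z up. In this frame, mm: board x -250 to 120, y -110 to 110, top z 12; fence x 0 to 18, y -90 to 90, top z 34; clamp bracket x 22 to 82, y -35 to 35, cheeks up to z 78.
- book: Loose blue hardback, 130 x 180 x 28 mm (x, y, z), about 0.4 kg, flat on the board, spine (+x edge) towards the fence, 25 to 75 mm short of it, slightly askew. Origin: centre of its underside; x points from fore-edge to spine, z up. Slides at about 2.5 N (friction 0.6).
- book_spine (a point): Middle of the book's spine face, half-way up its thickness (14 mm above its underside); axes as the book's. Pushed home, it lies on the fence plane (x = 0 in the jig's frame) and the book's x axis runs along the jig's.
- clamp_lever (a joint): Angle of the toggle lever, rad. 0 = open: handle leaning 54 degrees away from the book, arm with foot raised. Grows as the handle swings towards the book (jig's -x). An over-centre spring holds it at either end; dead centre near 0.6. Closed on the book: about 1.2 (stop at 1.25). Needs about 3 N at the knob at first, none at centre; then it snaps over by itself.
- lever_knob (a point): Centre of the red ball (26 mm across) at the end of the red handle (18 mm thick). In the jig's frame it moves in the plane y = 0 on an arc of radius 110 mm about the pivot: open x 134, z 127 mm; dead centre x 82, z 166; closed x 17, z 168.
- lever_pivot (a point): Pivot of the lever, at x 45, y 0, z 62 mm in the jig's frame, fixed; axis along the jig's y. The steel arm with the rubber foot, 85 mm long, turns with the handle; closed, the foot stands on the book at x -40, y 0 in the jig's frame and presses with about 3 N.
- glue_bottle: Small white glue bottle with an orange tip, 40 mm across, 90 mm high, standing loose on the board beside the clamp. Origin: centre of its underside. Not to be disturbed.
- mug: Blue mug, 80 mm across, 90 mm high, with a handle, standing on the table beside the jig. Origin: centre of its underside. Not to be disturbed.
- brush: Paste brush, 180 mm long, lying on the table beside the jig, along its own x axis. Not to be disturbed.
- cine_camera: Grey cine camera, 55 x 130 x 92 mm, with a short steel lens, standing on the table beyond the open end of the jig. Origin: centre of its underside. Not to be disturbed.
Things that resemble listed ones, but are neither listed nor needed, are in the scene too. Of the things like the book, leave any that is orange or turquoise; of the rest the smaller one is meant.

How it is judged:
By the outcome, as a careful person would: the job done as asked, in the order asked, and still so for the second after the job is handed in, with the robot touching nothing.
It also fails if it takes over 53 s, if anything falls off the work surface, if the arm or the gripper's body presses on something with over 40 N, if the wrist force passes 120 N, or if a joint passes its speed limit or range.

## Robot

A 7-joint arm with a two-finger parallel gripper is mounted at the origin on the work surface. World frame = base frame: x ahead of the robot, y to its left, z up, the work surface at z = 0. Lengths are in mm, angles in rad, forces in N, time in s.
With the tool pointing down it reaches from about 400 to 875 mm from the base axis. Payload 4.4 kg.
Tool frame: the origin (TCP) lies at the very end of the fingers, on their centre line; the grasp point (between the pads) lies 19 mm behind it; y points along the fingers, z is the direction in which the jaws open and shut, and the axes are right-handed (so a half turn about y gives the same grasp; the last joint's range is limited). The gripper opens to 85 mm and grips with 20 to 120 N. Pads are 22 mm wide; open, the fingers measure 114 mm over their backs; the gripper's body (76 mm by 85 mm) begins 54 mm behind the grasp point. The pads swing forward as they close: fully open they stand 13 mm farther back than shut.
Start: joints at [1.242, 0.628, 0.038, 1.517, -0.027, 0.996, -0.02], TCP at [168.888, -627.69, 231.313] pointing down, gripper open.
Joint ranges: [-3.06, 3.06], [-0.37, 2.12], [-1.25, 1.32], [0.18, 2.47], [-1.1, 4.24], [0.23, 1.98], [-2.94, 2.94]. Speed limits (rad/s): [2.57, 2.57, 3.14, 3.14, 3.14, 3.14, 3.14].

## Interface

Orientations are given as [roll, pitch, yaw] about the fixed x, y, z axes, in that order (R = Rz(yaw) Ry(pitch) Rx(roll)).
In Python, from cell import ctrl, imaging, finish_job gives the robot as it stands.
- The arm moves only by the shell command python3 -m inch 'ROWS'. ROWS is JSON, one flat list of numbers, 7 for each row, row after row: the opening, from 0 (shut) to 1 (fully open), then the shift along the tool's x, y, z in cm, then the turn, a rotation vector about the tool's x, y, z in degrees. A call has 1 to 12 rows; each row is the pose to reach, as a shift and turn from the pose commanded when the call began, along the tool's axes at that moment; what a row does not reach only later rows make up. A row lasts 1/10 s, in which the tool goes at most 50 mm and 8.59 degrees, less where a joint would pass 70% of its speed; a pose out of reach is approached as far as the arm can. A call with a gripper value outside its range is refused whole. The fingers move at their own pace and stop on an object; the grip force is fixed at half the most. Time passes only in rows, so rows that repeat a pose let the fingers close. It gives the time, the measured TCP pose, the force and the opening at its end, in the units of the state.
- ctrl.read_state(): the state, without advancing time (a new reading comes with each control period).
- imaging.get_image(name): name is "scene" or "top"; returns a dict with "img" (480x640x3 uint8, red, green, blue), "fx", "fy", "cx", "cy" (pixels), "R" (3x3) and "t" (3): a world point X has camera coordinates R X + t. Camera axes: x right, y down, z forward; pixel columns grow to the right and rows downward; lengths in mm; the calibration is good to about 2 mm. A picture is of the moment at which its call begins. There is no depth.
- finish_job(): hands the job in, once; it reports no verdict.
The state is a dict: "clock": time; "qpos": joint angles; "qd": joint speeds; "tau": joint torques, N m; "eef_pos": TCP position; "tool_rot": TCP orientation; "force": force on the tool from outside, world axes, zero at the start; "torque": the same for the moment, N m; "width": finger opening in mm.
Only numpy, scipy, OpenCV 4.12 (cv2) and the standard library are available. Lean on these libraries where they do the work, as an engineer would, in place of code of your own. Each camera call takes 0.05 s, during which the arm holds its last target.

## Working session

There is one attempt and no reset: what is moved stays moved. The work goes in short steps, Python scripts to look and compute and a shell command to move; the robot and the scene stay as the last step left them, time stands still between calls to the robot, and variables do not carry over. Pictures are saved under pics/ and viewed, and the job is handed in when it is done.

```bash
ls; mkdir -p pics; cat > look.py <<'E'
import sys,cv2,json,numpy as np
from cell import ctrl,imaging
def grab(tag,names=("scene","top")):
    for n in names:
        d=imaging.get_image(n)
        cv2.imwrite(f"pics/{tag}_{n}.png",d["img"][:,:,::-1])
        np.savez(f"pics/{tag}_{n}.npz",**{k:np.array(v) for k,v in d.items()})
def load(tag,n): return dict(np.load(f"pics/{tag}_{n}.npz"))
def ray(d,u,v,z):
    R=d["R"];t=d["t"];c=-R.T@t
    r=R.T@np.array([(u-d["cx"])/d["fx"],(v-d["cy"])/d["fy"],1.]); s=(z-c[2])/r[2]
    return c+s*r
def proj(d,X):
    p=d["R"]@np.array(X,float)+d["t"]; return np.array([d["fx"]*p[0]/p[2]+d["cx"],d["fy"]*p[1]/p[2]+d["cy"]])
def tri(obs):
    A=[];b=[]
    for d,u,v in obs:
        R=d["R"];c=-R.T@d["t"];r=R.T@np.array([(u-d["cx"])/d["fx"],(v-d["cy"])/d["fy"],1.]);r/=np.linalg.norm(r)
        P=np.eye(3)-np.outer(r,r);A.append(P);b.append(P@c)
    A=np.vstack(A);b=np.hstack(b);X,res,_,_=np.linalg.lstsq(A,b,rcond=None);return X,np.sqrt(res)
if __name__=="__main__":
    grab(sys.argv[1])
    s=ctrl.read_state();print({k:np.round(s[k],3).tolist() for k in s})
E
python3 look.py a
```

```text
pics
{'clock': 0.1, 'qpos': [1.242, 0.629, 0.038, 1.518, -0.027, 0.996, -0.02], 'qd': [0.002, -0.001, 0.001, -0.003, 0.0, 0.0, -0.0], 'tau': [0.003, -56.453, 1.23, -19.397, 0.011, 0.005, -0.0], 'eef_pos': [168.722, -627.145, 230.512], 'tool_rot': [-1.572, -0.0, -2.879], 'force': [-0.16, 0.639, 0.33], 'torque': [0.027, -0.026, -0.032], 'width': 85.165}
```

View pics/a_scene.png

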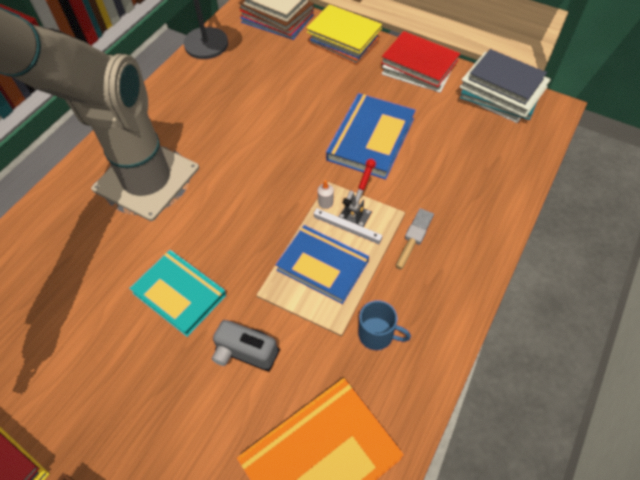

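View pics/a_top.png

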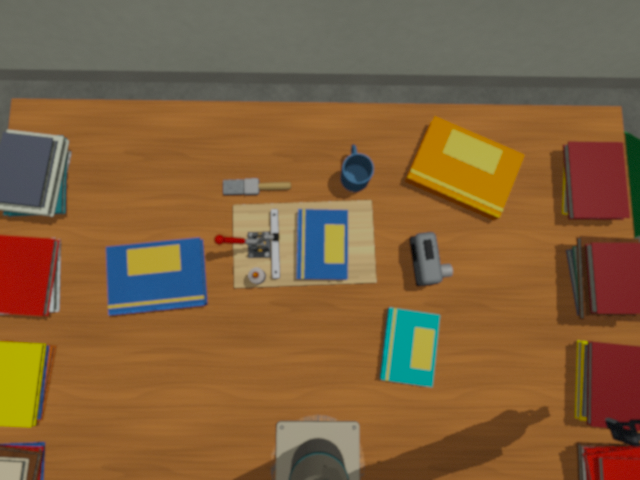

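The scene view shows the jig with the blue book at (322,263), the fence at (348,225) and the knob at (370,165). In the top view they are at (322,244), (275,243) and (220,240). The push direction is roughly world +y. Next I'll measure.

```bash
cat > meas.py <<'E'
import sys,cv2,numpy as np
from look import *
def masks(d,roi,lo,hi):
    im=d["img"].astype(np.uint8);hsv=cv2.cvtColor(im,cv2.COLOR_RGB2HSV)
    m=cv2.inRange(hsv,np.array(lo),np.array(hi));k=np.zeros_like(m);x0,y0,x1,y1=roi;k[y0:y1,x0:x1]=m[y0:y1,x0:x1];return k
def biggest(m):
    c,_=cv2.findContours(m,cv2.RETR_EXTERNAL,cv2.CHAIN_APPROX_NONE);return max(c,key=cv2.contourArea)
def quad(c):
    # line-fitted quad: start from approxPoly of hull, fit sides
    h=cv2.convexHull(c);
    for e in np.arange(1,15,.5):
        a=cv2.approxPolyDP(h,e,True)[:,0]
        if len(a)<=4:break
    pts=c[:,0].astype(float);L=[]
    n=len(a)
    for i in range(n):
        p,q=a[i].astype(float),a[(i+1)%n].astype(float);t=(q-p);l=np.hypot(*t);t/=l;nn=np.array([-t[1],t[0]])
        s=(pts-p)@t;dd=abs((pts-p)@nn);sel=pts[(s>.12*l)&(s<.88*l)&(dd<3)]
        vx,vy,x,y=cv2.fitLine(sel.astype(np.float32),cv2.DIST_HUBER,0,.01,.01).ravel();L.append(np.cross([x,y,1],[x+vx,y+vy,1]))
    out=[]
    for i in range(n):
        p=np.cross(L[i-1],L[i]);out.append(p[:2]/p[2])
    return np.array(out)
if __name__=="__main__":
    tag=sys.argv[1]
    t=load(tag,"top");s=load(tag,"scene")
    for n,d,x,y,w,h in (("top",t,210,140,200,160),("scene",s,250,140,200,200)):
        cv2.imwrite(f"pics/{tag}_{n}_zoom.png",cv2.resize(d["img"][y:y+h,x:x+w,::-1],None,fx=3 if n=="scene" else 4,fy=3 if n=="scene" else 4,interpolation=cv2.INTER_CUBIC)[:600])
E
python3 meas.py a; python3 - <<'E'
from look import *
t=load("a","top");s=load("a","scene")
for d in(t,s):print(np.round(-d["R"].T@d["t"]),d["fx"])
E
```

```text
[ 386.   23. 1214.] 461.5874510381201
[ 879. -564. 1171.] 555.7105733213688
```

View pics/a_top_zoom.png

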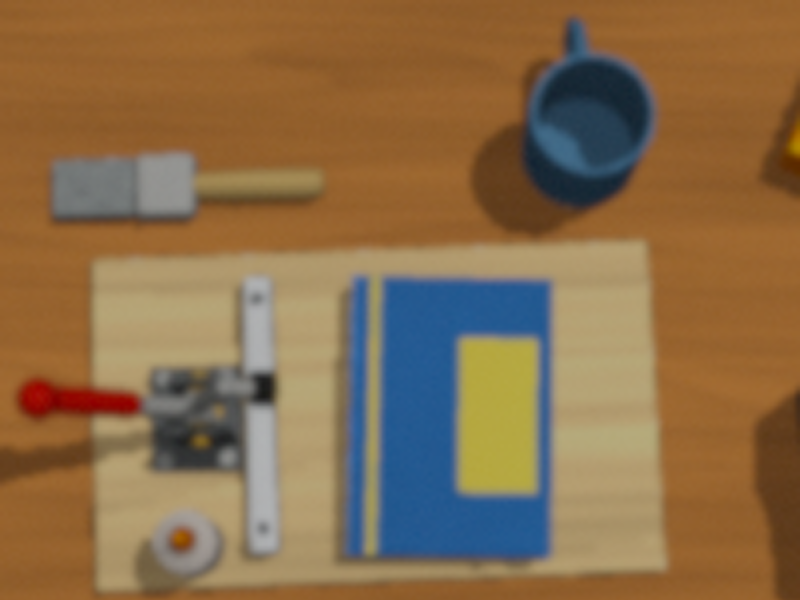

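View pics/a_scene_zoom.png

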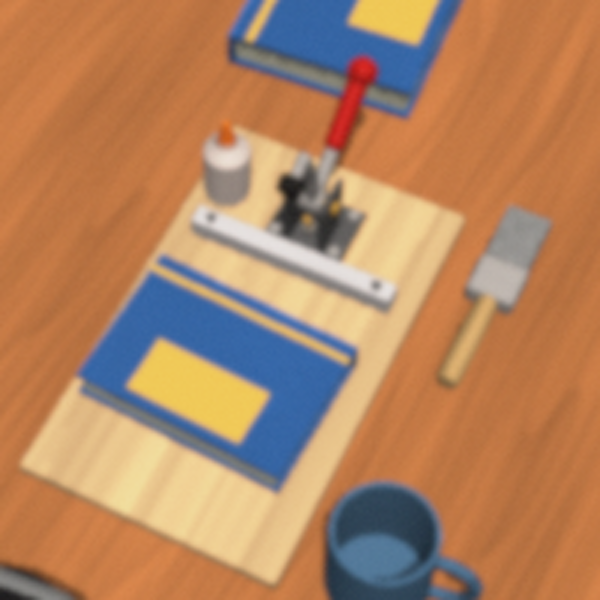

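The zooms resolve the board, fence, book cover and knob. In the top view the fence runs from (275,210) to (275,278) and the cover spans x 297–348. I'll fit quads to these and triangulate.

```bash
cat > fit.py <<'E'
from meas import *
tag=sys.argv[1]
t=load(tag,"top");s=load(tag,"scene")
T=lambda d,q,z:np.array([ray(d,u,v,z)[:2] for u,v in q])
def orderc(P): # order by angle about centre
    c=P.mean(0);return P[np.argsort(np.arctan2(*(P-c).T[::-1]))]
res={}
for n,d,rb,rf in (("top",t,(285,195,380,290),(262,200,285,285)),("scene",s,(260,215,390,312),(305,200,390,250))):
    mb=masks(d,rb,(95,110,50),(125,255,255))
    mb|=masks(d,rb,(20,130,120),(32,255,255)) if n=="scene" else masks(d,rb,(24,140,100),(34,255,255))
    mb=cv2.morphologyEx(mb,cv2.MORPH_CLOSE,np.ones((5,5)))
    mf=masks(d,rf,(0,0,135),(179,60,255)); 
    res[n]={}
    cb=biggest(mb)
    vis=d["img"][:,:,::-1].copy()
    q=quad(cb);res[n]["book"]=q
    cf=biggest(cv2.morphologyEx(mf,cv2.MORPH_CLOSE,np.ones((9,9))))
    qf=quad(cf);res[n]["fence"]=qf
    hsv=cv2.cvtColor(d["img"],cv2.COLOR_RGB2HSV)
    mr=masks(d,(200,140,420,300),(0,150,60),(3,255,255))|masks(d,(200,140,420,300),(176,150,60),(179,255,255))
    mr=cv2.morphologyEx(mr,cv2.MORPH_OPEN,np.ones((2,2)))
    cv2.imwrite(f"pics/{tag}_{n}_red.png",mr)
    for Q,col in((q,(0,255,0)),(qf,(255,0,255))):cv2.polylines(vis,[np.round(Q*8).astype(int)],True,col,1,cv2.LINE_AA,3)
    x,y=(210,190) if n=="top" else (250,140)
    cv2.imwrite(f"pics/{tag}_{n}_fit.png",cv2.resize(vis[y:y+190,x:x+190],None,fx=3,fy=3))
    print(n,"book z40\n",orderc(T(d,q,40)).round(1),"\nfence z34\n",orderc(T(d,qf,34)).round(1))
    ys,xs=np.nonzero(mr);print("red",len(xs),xs.min() if len(xs) else 0,xs.max() if len(xs) else 0,ys.min() if len(xs) else 0,ys.max() if len(xs) else 0)
E
python3 fit.py a; cd pics; python3 -c "
import cv2,numpy as np
cv2.imwrite('fitab.png',cv2.resize(np.hstack([cv2.imread('a_top_fit.png'),cv2.imread('a_scene_fit.png')]),(800,400)))"
```

```text
top book z40
 [[458.8 -71.7]
 [631.5 -72.3]
 [635.5  49.6]
 [457.9  50.4]] 
fence z34
 [[459.1  98.9]
 [550.6 100.5]
 [550.5 110. ]
 [464.6 143.6]]
red 120 217 245 237 243
scene book z40
 [[461.1 -72.8]
 [639.2 -74.5]
 [639.5  49.3]
 [463.8  51. ]] 
fence z34
 [[452.3  41.6]
 [571.4  37.4]
 [644.1 116.5]
 [485.8 143. ]]
red 187 361 375 161 190
```

View pics/fitab.png

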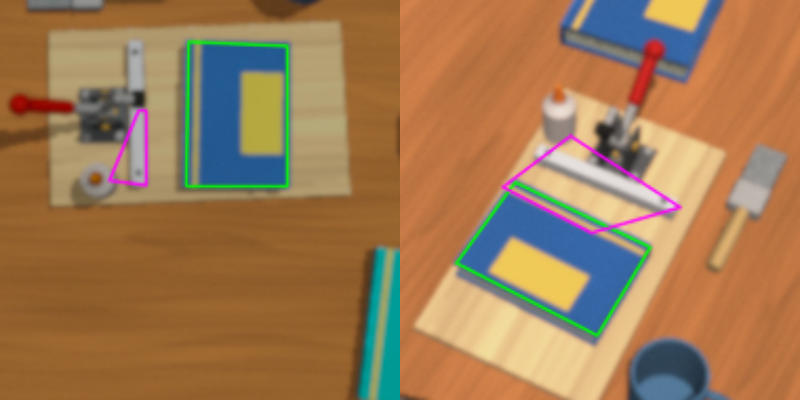

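The book quads sit roughly right, but the fence masks failed because they merged with the clamp and board. I'll switch to sub-pixel edge profiles along approximate edges.

```bash
cat > edges.py <<'E'
from meas import *
from scipy.ndimage import map_coordinates,gaussian_filter1d
def edge(d,p,q,half=4,trim=.1,sig=1.0):
    """subpixel line through the strongest colour gradient near segment pq (pixels)"""
    p,q=np.array(p,float),np.array(q,float);t=q-p;L=np.hypot(*t);t/=L;n=np.array([-t[1],t[0]])
    im=d["img"].astype(float);o=np.arange(-half,half+.01,.2);pts=[]
    for s in np.linspace(trim*L,(1-trim)*L,40):
        P=p+s*t+o[:,None]*n
        g=sum(abs(gaussian_filter1d(map_coordinates(im[:,:,c],[P[:,1],P[:,0]],order=1),sig/.2,order=1)) for c in range(3))
        g[:3]=0;g[-3:]=0;i=g.argmax()
        pts.append(P[i])
    pts=np.array(pts,np.float32)
    for _ in range(3):
        vx,vy,x,y=cv2.fitLine(pts,cv2.DIST_HUBER,0,.01,.01).ravel()
        r=abs((pts-[x,y])@np.array([-vy,vx]));k=r<max(.5,2*np.median(r));pts=pts[k]
    return np.cross([x,y,1],[x+vx,y+vy,1]),len(pts),float(r[k].std())
def X(a,b):
    p=np.cross(a,b);return p[:2]/p[2]
def zt(*a):return [(x/4+210,y/4+140) for x,y in a]
def zs(*a):return [(x/3+250,y/3+140) for x,y in a]
def quadE(d,c,half=3):
    L=[];inf=[]
    for i in range(len(c)):
        l,n,r=edge(d,c[i],c[(i+1)%len(c)],half);L.append(l);inf.append((n,round(r,2)))
    print(inf);return np.array([X(L[i-1],L[i]) for i in range(len(c))])
def floor(d,q,z):return np.array([ray(d,u,v,z)[:2] for u,v in q])
E
cat > m1.py <<'E'
from edges import *
t=load("a","top");s=load("a","scene")
for n,d,B,F,K in(("top",t,zt((92,262),(646,241),(666,570),(97,590)),zt((243,278),(271,278),(278,552),(249,552)),zt((354,279),(550,281),(549,557),(347,556))),
 ("scene",s,zs((245,127),(465,215),(275,583),(22,465)),zs((200,207),(397,289),(388,308),(193,227)),zs((158,258),(357,350),(278,487),(79,375)))):
    vis=cv2.resize(d["img"][:,:,::-1],None,fx=3,fy=3,interpolation=cv2.INTER_CUBIC)
    for nm,c,z in(("board",B,12),("fence",F,34),("book",K,40)):
        q=quadE(d,c,2 if nm=="fence" else 3);w=floor(d,q,z);print(n,nm,"\n",w.round(1).tolist())
        e=np.roll(w,-1,0)-w;print(" len",np.hypot(*e.T).round(1)," ang",np.degrees(np.arctan2(e[:,1],e[:,0])).round(1))
        cv2.polylines(vis,[np.round((q+.5)*3*8).astype(int)],True,(0,255,0),1,cv2.LINE_AA,3)
    x,y=(210,190) if n=="top" else (250,140);cv2.imwrite(f"pics/m1_{n}.png",vis[3*y:3*y+600,3*x:3*x+600] if n=="scene" else vis[3*y:3*y+320,3*x:3*x+600])
E
python3 m1.py
```

```text
[(40, 0.11), (40, 0.11), (37, 0.14), (38, 0.14)]
top board 
 [[652.4, 226.7], [671.3, -142.2], [450.4, -152.0], [434.9, 216.4]]
 len [369.4 221.1 368.7 217.8]  ang [ -87.1 -177.5   92.4    2.7]
[(40, 0.05), (40, 0.14), (40, 0.08), (34, 0.13)]
top fence 
 [[637.6, 124.2], [637.0, 105.9], [459.4, 98.1], [459.3, 116.4]]
 len [ 18.3 177.7  18.4 178.5]  ang [ -91.9 -177.5   90.3    2.5]
[(40, 0.08), (40, 0.13), (37, 0.1), (40, 0.05)]
top book 
 [[637.5, 53.8], [635.8, -76.7], [455.1, -75.1], [454.8, 55.1]]
 len [130.5 180.7 130.2 182.8]  ang [-90.8 179.5  90.2  -0.4]
[(37, 0.11), (40, 0.07), (40, 0.06), (25, 0.11)]
scene board 
 [[447.8, 218.1], [653.3, 227.2], [670.5, -141.2], [450.0, -150.9]]
 len [205.6 368.7 220.7 369. ]  ang [   2.5  -87.3 -177.5   90.3]
[(39, 0.09), (34, 0.13), (30, 0.0), (40, 0.09)]
scene fence 
 [[460.2, 114.9], [636.9, 122.1], [644.0, 103.6], [464.9, 95.8]]
 len [176.9  19.8 179.3  19.6]  ang [   2.3  -69.  -177.5  103.8]
[(33, 0.05), (40, 0.06), (22, 0.16), (40, 0.04)]
scene book 
 [[460.4, 54.0], [643.5, 53.8], [642.9, -87.9], [458.4, -72.1]]
 len [183.1 141.7 185.2 126.1]  ang [-1.000e-01 -9.020e+01  1.751e+02  8.910e+01]
```

```bash
cd pics; python3 -c "
import cv2
a=cv2.imread('a_top_red.png');print()
for n in('top','scene'):
  m=cv2.imread(f'a_{n}_red.png',0)
  import numpy as np
  ys,xs=np.nonzero(m)
  print(n,[(y,xs[ys==y].min(),xs[ys==y].max()) for y in np.unique(ys)])
"
```

```text
top [(np.int64(237), np.int64(220), np.int64(222)), (np.int64(238), np.int64(218), np.int64(223)), (np.int64(239), np.int64(217), np.int64(231)), (np.int64(240), np.int64(217), np.int64(242)), (np.int64(241), np.int64(217), np.int64(245)), (np.int64(242), np.int64(218), np.int64(245)), (np.int64(243), np.int64(218), np.int64(245))]
scene [(np.int64(161), np.int64(370), np.int64(373)), (np.int64(162), np.int64(369), np.int64(374)), (np.int64(163), np.int64(368), np.int64(375)), (np.int64(164), np.int64(368), np.int64(375)), (np.int64(165), np.int64(367), np.int64(375)), (np.int64(166), np.int64(367), np.int64(375)), (np.int64(167), np.int64(367), np.int64(374)), (np.int64(168), np.int64(367), np.int64(374)), (np.int64(169), np.int64(367), np.int64(373)), (np.int64(170), np.int64(366), np.int64(372)), (np.int64(171), np.int64(366), np.int64(372)), (np.int64(172), np.int64(366), np.int64(371)), (np.int64(173), np.int64(365), np.int64(371)), (np.int64(174), np.int64(365), np.int64(370)), (np.int64(175), np.int64(365), np.int64(370)), (np.int64(176), np.int64(365), np.int64(370)), (np.int64(177), np.int64(364), np.int64(369)), (np.int64(178), np.int64(364), np.int64(369)), (np.int64(179), np.int64(364), np.int64(368)), (np.int64(180), np.int64(363), np.int64(368)), (np.int64(181), np.int64(363), np.int64(368)), (np.int64(182), np.int64(362), np.int64(367)), (np.int64(183), np.int64(362), np.int64(367)), (np.int64(184), np.int64(362), np.int64(367)), (np.int64(185), np.int64(361), np.int64(366)), (np.int64(186), np.int64(361), np.int64(366)), (np.int64(187), np.int64(361), np.int64(365)), (np.int64(188), np.int64(361), np.int64(365)), (np.int64(189), np.int64(361), np.int64(364)), (np.int64(190), np.int64(363), np.int64(364))]
```

View pics/m1_scene.png

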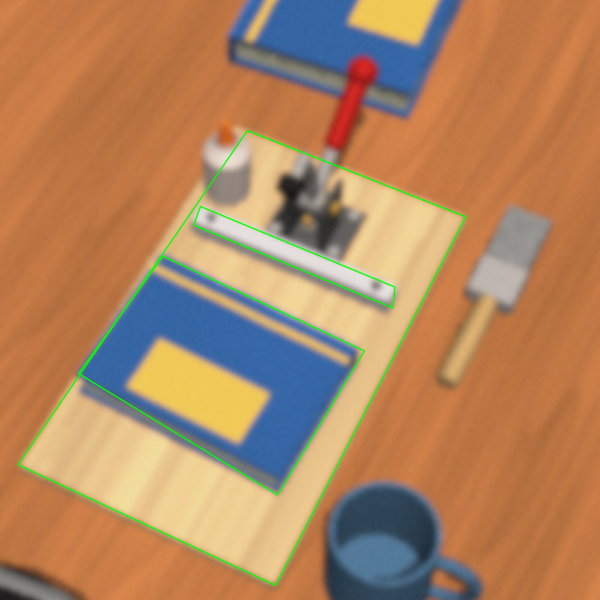

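View pics/m1_top.png

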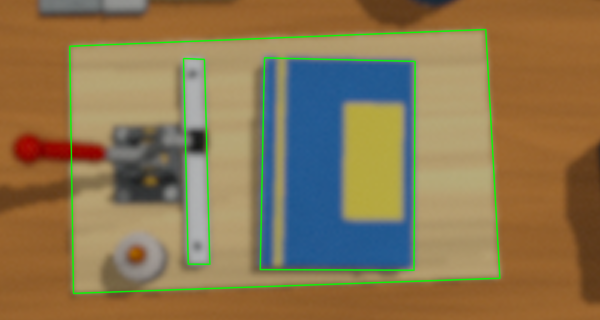

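The fits agree well: the board measures 369×221, the book 130×181 and the fence 178×18 mm. The fence face centre is about (549,102) with the jig x axis at 92.6°. The book x axis is at about 89.6°, with a spine gap of about 48 mm. Now I'll triangulate heights, the knob and the obstacles, and set up a move calculator.

```bash
cat > go.py <<'E'
import sys,numpy as np
from scipy.spatial.transform import Rotation as Ro
from cell import ctrl
s=ctrl.read_state();p=np.array(s["eef_pos"]);R=Ro.from_euler("xyz",s["tool_rot"])
O=np.array([549,102.3,0]);a=np.radians(92.6);J=np.array([[np.cos(a),-np.sin(a),0],[np.sin(a),np.cos(a),0],[0,0,1]])
print("clock",round(s["clock"],2),"pos",p.round(1),"jig",(J.T@(p-O)).round(1),"yaw",np.degrees(s["tool_rot"]).round(2),"F",np.round(s["force"],1),"Fjig",(J.T@np.array(s["force"])).round(1),"w",round(s["width"],1))
Rt=Ro.from_euler("xyz",[-np.pi/2,0,np.radians(-87.4)])
rv=(R.inv()*Rt).as_rotvec(degrees=True)
args=list(map(float,sys.argv[1:]))
for i in range(0,len(args),3):
    t=O+J@np.array(args[i:i+3]);print("jig target",args[i:i+3],"world",t.round(1),"shift cm",(R.inv().apply(t-p)/10).round(2),"turn",rv.round(2))
E
python3 - <<'E'
from edges import *
t=load("a","top");s=load("a","scene")
O=np.array([549,102.3,0]);a=np.radians(92.6);J=np.array([[np.cos(a),-np.sin(a),0],[np.sin(a),np.cos(a),0],[0,0,1]])
for n,a_,b in(("knob",(220,240),(371.3,165)),):
    X_,r=tri([(t,*a_),(s,*b)]);print(n,X_.round(1),r,"jig",(J.T@(X_-O)).round(1))
# book spine top corners, both views
def corners(d,c):return quadE(d,c,3)
qt=corners(t,zt((354,279),(550,281),(549,557),(347,556)))
l1,_,_=edge(s,*zs((158,258),(357,350)),2);l2,_,_=edge(s,*zs((357,360),(278,487)),3);l3,_,_=edge(s,*zs((79,375),(160,258)),3);l4,_,_=edge(s,*zs((79,375),(278,480)),2)
for A,B in((qt[0],X(l1,l2)),(qt[3],X(l1,l3)),(qt[1],X(l4,l2)),(qt[2],X(l4,l3))):
    X_,r=tri([(t,*A),(s,*B)]);print("corner",X_.round(1),r.round(1))
for n,d,u,v,z in(("camtop near",t,410,245,92),("cam far",t,442,283,92),("cambase",t,412,262,0),("mug",t,356,168,90),("bluebig",t,206,300,40),("bluebig",t,204,240,40)):
    print(n,ray(d,u,v,z).round(0))
E
python3 go.py -170 3 150  -152 3 150
```

```text
knob [544.  237.1 120.4] [3.40827633] jig [134.9  -1.1 120.4]
[(40, 0.08), (40, 0.13), (37, 0.1), (40, 0.05)]
corner [640.8  55.3  32.8] [3.]
corner [456.2  56.1  31.3] [1.7]
corner [639.4 -75.5  33.5] [3.9]
corner [456.3 -74.5  37. ] [1.8]
camtop near [ 538. -226.   92.]
cam far [ 445. -302.   92.]
cambase [ 505. -250.    0.]
mug [733. -94.  90.]
bluebig [401. 281.  40.]
bluebig [553. 292.  40.]
clock 0.1 pos [ 168.7 -627.1  230.5] jig [-711.4  413.   230.5] yaw [ -90.1    -0.   -164.95] F [-0.2  0.6  0.3] Fjig [0.6 0.1 0.3] w 85.2
jig target [-170.0, 3.0, 150.0] world [553.7 -67.7 150. ] shift cm [-51.71   8.12 -44.02] turn [ 8.000e-02 -7.755e+01 -6.000e-02]
jig target [-152.0, 3.0, 150.0] world [552.9 -49.7 150. ] shift cm [-52.1    8.13 -45.77] turn [ 8.000e-02 -7.755e+01 -6.000e-02]
```

```bash
python3 go.py -212 4 150
```

```text
clock 0.1 pos [ 168.7 -627.1  230.5] jig [-711.4  413.   230.5] yaw [ -90.1    -0.   -164.95] F [-0.2  0.6  0.3] Fjig [0.6 0.1 0.3] w 85.2
jig target [-212.0, 4.0, 150.0] world [ 554.6 -109.7  150. ] shift cm [-50.71   8.12 -39.94] turn [ 8.000e-02 -7.755e+01 -6.000e-02]
```

```bash
python3 -m inch '[0.6,-1.5,0,-1.2,0,-2.3,0, 0.6,-4.5,0,-3.5,0,-7,0, 0.6,-8.5,0,-6.7,0,-13,0, 0.6,-12.5,0,-9.8,0,-19,0, 0.6,-16.5,0,-13,0,-25,0, 0.6,-20.5,0,-16.1,0,-31,0, 0.6,-24.5,0,-19.3,0,-37,0, 0.6,-28.5,0,-22.4,0,-43,0, 0.6,-32.5,0,-25.6,0,-49,0, 0.6,-36.5,0,-28.7,0,-55,0, 0.6,-39.5,0,-31.1,0,-60,0, 0.6,-41.5,0,-32.7,0,-63,0]'; python3 go.py -212 4 150
```

```text
clock: 1.3
eef_pos: [486.9, -199.7, 231.3]
tool_rot: [-1.57, 0.002, -1.771]
force: [-0.1, 0.4, 0.1]
width: 51.6
clock 1.3 pos [ 486.9 -199.7  231.3] jig [-298.9   75.7  231.3] yaw [ -89.95    0.13 -101.49] F [-0.1  0.4  0.1] Fjig [0.4 0.1 0.1] w 51.6
jig target [-212.0, 4.0, 150.0] world [ 554.6 -109.7  150. ] shift cm [-10.16   8.16   4.83] turn [ -0.06 -14.09  -0.12]
```

```bash
python3 -m inch '[0.6,-3,0,1.4,0,-4,0, 0.6,-6,1,2.9,0,-8,0, 0.6,-9,2,4.3,0,-12,0, 0.6,-10.2,4,4.8,0,-14.1,0, 0.6,-10.2,7,4.8,0,-14.1,0, 0.6,-10.2,10,4.8,0,-14.1,0, 0.6,-10.2,13,4.8,0,-14.1,0, 0.6,-10.2,16,4.8,0,-14.1,0, 0.6,-10.2,17,4.8,0,-14.1,0, 0.6,-10.2,17,4.8,0,-14.1,0]'; python3 go.py -212 4 18; python3 look.py b
```

```text
clock: 2.3
eef_pos: [551.6, -114.0, 60.0]
tool_rot: [-1.574, 0.001, -1.533]
force: [-0.7, -0.0, 0.3]
width: 51.3
clock 2.3 pos [ 551.6 -114.    60. ] jig [-216.2    7.2   60. ] yaw [-9.019e+01  3.000e-02 -8.783e+01] F [-0.7 -0.   0.3] Fjig [0.  0.7 0.3] w 51.3
jig target [-212.0, 4.0, 18.0] world [ 554.6 -109.7   18. ] shift cm [-0.42  4.2   0.33] turn [ 0.19 -0.43 -0.03]
{'clock': 2.4, 'qpos': [0.321, 0.758, -0.261, 1.887, 0.352, 0.541, -0.137], 'qd': [0.003, -0.02, -0.005, -0.007, 0.001, -0.002, -0.002], 'tau': [-0.045, -52.609, -2.946, -10.735, 0.007, 0.039, -0.002], 'eef_pos': [553.511, -114.234, 62.162], 'tool_rot': [-1.57, -0.0, -1.533], 'force': [0.879, -0.744, 0.304], 'torque': [-0.026, -0.004, -0.008], 'width': 51.557}
```

```bash
python3 meas.py b; cd pics; python3 -c "
import cv2,numpy as np
a=cv2.imread('b_top_zoom.png');b=cv2.imread('b_scene_zoom.png');
cv2.imwrite('bb.png',cv2.resize(np.hstack([a,cv2.resize(b,(600,600))]),(800,343)))"
```

```text
(no output)
```

View pics/bb.png

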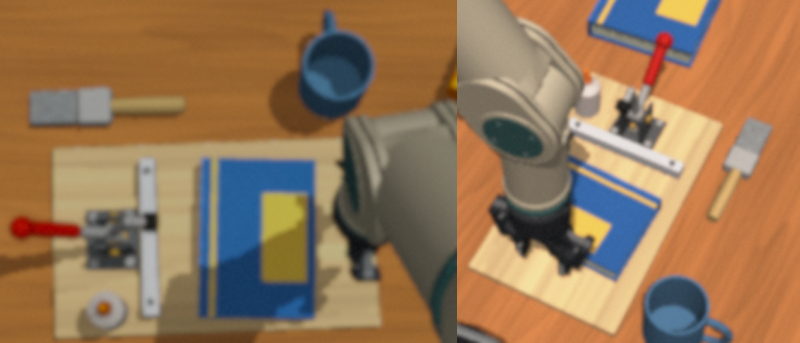

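The gripper stands behind the fore-edge, with the book untouched. I'll descend next.

```bash
python3 -m inch '[0.6,-0.1,1.5,0.3,0,-0.4,0, 0.6,-0.1,3,0.3,0,-0.4,0, 0.6,-0.1,4,0.3,0,-0.4,0, 0.6,-0.1,4.4,0.3,0,-0.4,0, 0.6,-0.1,4.4,0.3,0,-0.4,0]'; python3 go.py -189 4 17 -141 4 17
```

```text
clock: 2.9
eef_pos: [555.1, -113.0, 16.4]
tool_rot: [-1.573, 0.0, -1.526]
force: [-0.4, -0.3, 0.1]
width: 51.0
clock 2.9 pos [ 555.1 -113.    16.4] jig [-215.4    3.7   16.4] yaw [-9.010e+01  2.000e-02 -8.744e+01] F [-0.4 -0.3  0.1] Fjig [-0.3  0.4  0.1] w 51.0
jig target [-189.0, 4.0, 17.0] world [553.6 -86.7  17. ] shift cm [-2.64 -0.06 -0.03] turn [ 0.1  -0.04 -0.02]
jig target [-141.0, 4.0, 17.0] world [551.4 -38.7  17. ] shift cm [-7.44 -0.06 -0.03] turn [ 0.1  -0.04 -0.02]
```

```bash
python3 -m inch '[0.6,-0.8,0,0,0,0,0, 0.6,-1.6,0,0,0,0,0, 0.6,-2,0,0,0,0,0, 0.6,-2.4,0,0,0,0,0, 0.6,-2.8,0,0,0,0,0, 0.6,-3.2,0,0,0,0,0, 0.6,-3.6,0,0,0,0,0, 0.6,-4,0,0,0,0,0, 0.6,-4.4,0,0,0,0,0, 0.6,-4.8,0,0,0,0,0]'; python3 go.py -141 4 17;  python3 -m inch '[0.6,-0.4,0,0,0,0,0, 0.6,-0.8,0,0,0,0,0, 0.6,-1.1,0,0,0,0,0, 0.6,-1.4,0,0,0,0,0, 0.6,-1.6,0,0,0,0,0, 0.6,-1.6,0,0,0,0,0]'; python3 go.py -141 4 17; python3 look.py c
```

```text
clock: 3.9
eef_pos: [553.4, -65.3, 17.4]
tool_rot: [-1.571, -0.0, -1.526]
force: [0.3, -3.0, 2.3]
width: 51.2
clock 3.9 pos [553.4 -65.3  17.4] jig [-167.6    3.2   17.4] yaw [-9.002e+01 -3.000e-02 -8.745e+01] F [ 0.3 -3.   2.3] Fjig [-3.1 -0.2  2.3] w 51.2
jig target [-141.0, 4.0, 17.0] world [551.4 -38.7  17. ] shift cm [-2.66  0.04 -0.08] turn [ 0.02 -0.05  0.03]
clock: 4.5
eef_pos: [552.8, -48.4, 17.2]
tool_rot: [-1.571, 0.001, -1.526]
force: [-0.2, -0.9, 1.3]
width: 51.0
clock 4.5 pos [552.8 -48.4  17.2] jig [-150.7    3.1   17.2] yaw [-9.001e+01  4.000e-02 -8.741e+01] F [-0.2 -0.9  1.3] Fjig [-0.8  0.2  1.3] w 51.0
jig target [-141.0, 4.0, 17.0] world [551.4 -38.7  17. ] shift cm [-0.97  0.02 -0.09] turn [ 0.01 -0.01 -0.04]
{'clock': 4.6, 'qpos': [0.168, 0.822, -0.203, 1.927, 0.361, 0.429, -0.257], 'qd': [0.002, 0.002, -0.0, 0.003, 0.0, -0.0, 0.001], 'tau': [-0.267, -54.66, -2.55, -8.897, -0.055, -0.028, -0.013], 'eef_pos': [552.771, -48.412, 17.153], 'tool_rot': [-1.571, 0.001, -1.526], 'force': [0.576, -0.092, -0.393], 'torque': [-0.05, 0.037, -0.016], 'width': 51.398}
```

```bash
python3 meas.py c; cd pics; python3 -c "
import cv2,numpy as np
a=cv2.imread('c_top_zoom.png');b=cv2.imread('c_scene_zoom.png');
cv2.imwrite('cc.png',cv2.resize(np.hstack([a,cv2.resize(b,(600,600))]),(800,343)))"
```

```text
(no output)
```

View pics/cc.png

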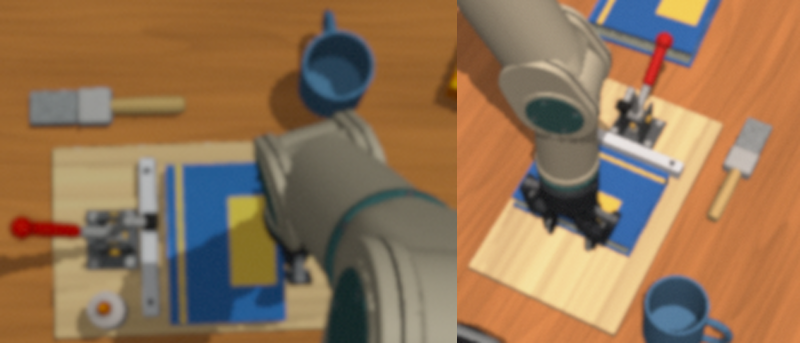

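The book is sliding flat and now runs parallel to the fence, with a gap of about 10 mm. I'll keep pushing in small steps and watch the force.

```bash
python3 -m inch '[0.6,-0.2,0,0,0,0,0, 0.6,-0.4,0,0,0,0,0, 0.6,-0.6,0,0,0,0,0, 0.6,-0.7,0,0,0,0,0]'; python3 go.py;  python3 -m inch '[0.6,-0.1,0,0,0,0,0, 0.6,-0.2,0,0,0,0,0]';python3 go.py;  python3 -m inch '[0.6,-0.1,0,0,0,0,0, 0.6,-0.1,0,0,0,0,0]'; python3 go.py
```

```text
clock: 5.0
eef_pos: [552.4, -41.7, 17.2]
tool_rot: [-1.571, 0.0, -1.526]
force: [0.1, -1.6, -0.9]
width: 51.3
clock 5.0 pos [552.4 -41.7  17.2] jig [-144.     3.1   17.2] yaw [-9.001e+01  2.000e-02 -8.742e+01] F [ 0.1 -1.6 -0.9] Fjig [-1.6 -0.1 -0.9] w 51.3
clock: 5.2
eef_pos: [552.4, -40.1, 17.3]
tool_rot: [-1.571, 0.0, -1.526]
force: [0.6, -0.5, -1.0]
width: 51.6
clock 5.2 pos [552.4 -40.1  17.3] jig [-142.4    3.1   17.3] yaw [-90.01   0.   -87.44] F [ 0.6 -0.5 -1. ] Fjig [-0.5 -0.6 -1. ] w 51.6
clock: 5.4
eef_pos: [552.4, -38.9, 17.3]
tool_rot: [-1.571, 0.0, -1.526]
force: [-0.3, -0.8, -0.4]
width: 51.4
clock 5.4 pos [552.4 -38.9  17.3] jig [-141.2    3.    17.3] yaw [-9.000e+01  1.000e-02 -8.743e+01] F [-0.3 -0.8 -0.4] Fjig [-0.7  0.4 -0.4] w 51.4
```

```bash
python3 -m inch '[0.6,-0.1,0,0,0,0,0, 0.6,-0.2,0,0,0,0,0]'; python3 go.py;  python3 -m inch '[0.6,-0.1,0,0,0,0,0, 0.6,-0.1,0,0,0,0,0]';python3 go.py
```

```text
clock: 5.6
eef_pos: [552.4, -37.3, 17.3]
tool_rot: [-1.571, -0.0, -1.526]
force: [0.3, -1.7, -0.8]
width: 50.9
clock 5.6 pos [552.4 -37.3  17.3] jig [-139.6    3.    17.3] yaw [-9.000e+01 -1.000e-02 -8.745e+01] F [ 0.3 -1.7 -0.8] Fjig [-1.7 -0.2 -0.8] w 50.9
clock: 5.8
eef_pos: [552.4, -36.6, 17.4]
tool_rot: [-1.571, -0.0, -1.526]
force: [0.2, -1.6, -0.8]
width: 51.5
clock 5.8 pos [552.4 -36.6  17.4] jig [-138.9    2.9   17.4] yaw [-8.999e+01 -3.000e-02 -8.745e+01] F [ 0.2 -1.6 -0.8] Fjig [-1.6 -0.2 -0.8] w 51.5
```

```bash
for i in 1 2 ; do :; done; python3 -m inch '[0.6,-0.1,0,0,0,0,0, 0.6,-0.2,0,0,0,0,0]'; python3 go.py; python3 look.py d; python3 meas.py d; cd pics; python3 -c "
import cv2,numpy as np
a=cv2.imread('d_top.png')[190:290,220:340];b=cv2.imread('d_scene.png')[190:260,300:400]
cv2.imwrite('dd.png',np.hstack([cv2.resize(a,(480,400),interpolation=3),cv2.resize(b,(320,400)[::1],interpolation=3)]))"
```

```text
clock: 6.0
eef_pos: [552.4, -36.5, 17.4]
tool_rot: [-1.571, -0.003, -1.527]
force: [1.4, -9.1, -1.7]
width: 51.3
clock 6.0 pos [552.4 -36.5  17.4] jig [-138.8    2.9   17.4] yaw [-90.    -0.16 -87.5 ] F [ 1.4 -9.1 -1.7] Fjig [-9.1 -1.  -1.7] w 51.3
{'clock': 6.1, 'qpos': [0.14, 0.819, -0.195, 1.931, 0.358, 0.425, -0.279], 'qd': [0.002, 0.001, 0.0, -0.003, -0.001, -0.001, 0.002], 'tau': [-3.379, -54.569, -5.889, -8.263, -1.026, -0.361, -0.187], 'eef_pos': [552.402, -36.529, 17.392], 'tool_rot': [-1.571, -0.003, -1.527], 'force': [0.621, -6.603, -0.599], 'torque': [-1.361, -0.209, 0.172], 'width': 51.271}
```

View pics/dd.png

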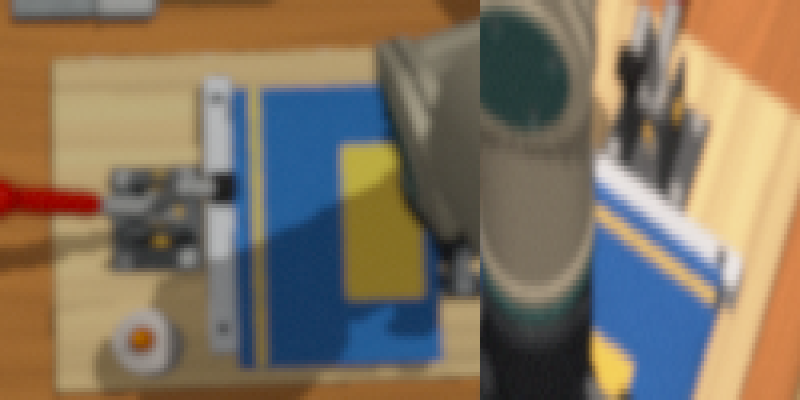

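The force has stepped up to about 9 N, and the spine is against the fence. I'll press a little more to seat it square, then back off.

```bash
python3 -m inch '[0.6,-0.1,0,0,0,0,0, 0.6,-0.2,0,0,0,0,0, 0.6,-0.3,0,0,0,0,0, 0.6,-0.3,0,0,0,0,0]'; python3 go.py;  python3 -m inch '[0.6,0.3,0,0,0,0,0, 0.6,0.6,0,0,0,0,0, 0.6,1.2,0,0,0,0,0, 0.6,2.2,0,0,0,0,0, 0.6,3,-1,0,0,0,0, 0.6,3,-5,0,0,0,0, 0,3,-9,0,0,0,0, 0,3,-13,0,0,0,0, 0,3,-17,0,0,0,0,0,3,-19,0,0,0,0,0,3,-20,0,0,0,0, 0,3,-20,0,0,0,0]'; python3 go.py 175 0 217 165 0 100; python3 look.py e; python3 meas.py e
```

```text
clock: 6.5
eef_pos: [552.4, -36.5, 17.4]
tool_rot: [-1.571, -0.006, -1.529]
force: [1.5, -12.3, -0.3]
width: 51.1
clock 6.5 pos [552.4 -36.5  17.4] jig [-138.8    2.9   17.4] yaw [-90.01  -0.35 -87.59] F [  1.5 -12.3  -0.3] Fjig [-12.3  -0.9  -0.3] w 51.1
clock: 7.7
eef_pos: [554.0, -61.7, 218.7]
tool_rot: [-1.568, -0.001, -1.527]
force: [0.8, -0.2, 0.3]
width: -0.4
clock 7.7 pos [554.  -61.7 218.7] jig [-164.     2.5  218.7] yaw [-8.985e+01 -3.000e-02 -8.748e+01] F [ 0.8 -0.2  0.3] Fjig [-0.2 -0.7  0.3] w -0.4
jig target [175.0, 0.0, 217.0] world [541.1 277.1 217. ] shift cm [-33.91   0.16   0.2 ] turn [-0.15 -0.08  0.03]
jig target [165.0, 0.0, 100.0] world [541.5 267.1 100. ] shift cm [-32.91  11.86   0.17] turn [-0.15 -0.08  0.03]
{'clock': 7.8, 'qpos': [0.293, 0.53, -0.35, 1.792, 0.231, 0.861, -0.12], 'qd': [-0.007, 0.018, 0.006, 0.007, -0.001, 0.001, -0.003], 'tau': [0.052, -49.158, -3.487, -17.541, 0.004, -0.012, 0.006], 'eef_pos': [552.591, -61.511, 216.421], 'tool_rot': [-1.573, 0.0, -1.526], 'force': [-1.338, -0.511, 0.001], 'torque': [-0.025, 0.048, 0.013], 'width': -0.086}
```

View pics/e_scene_zoom.png

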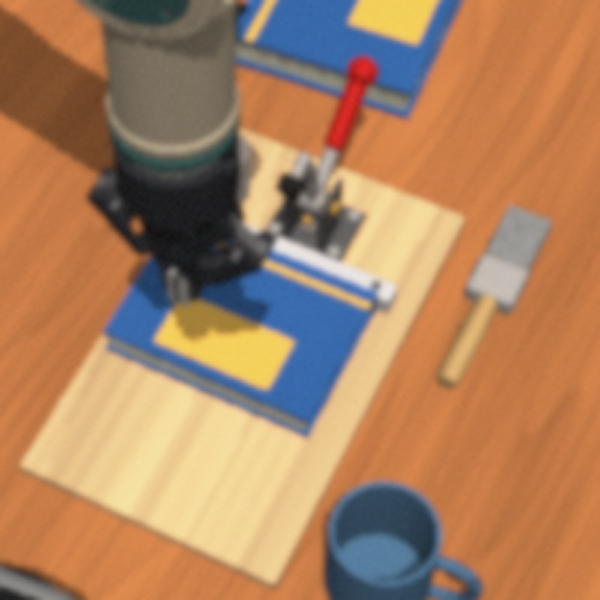

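View pics/e_top_zoom.png

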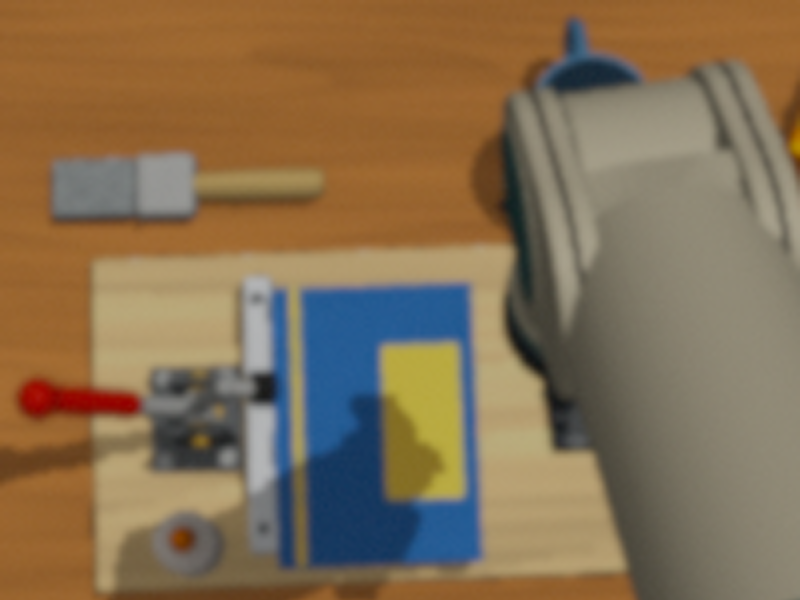

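The spine looks flush with the fence in both views. I'll check that numerically.

```bash
python3 - <<'E'
from edges import *
O=np.array([549,102.3,0]);a=np.radians(92.6);J=np.array([[np.cos(a),-np.sin(a),0],[np.sin(a),np.cos(a),0],[0,0,1]])
t=load("e","top");s=load("e","scene")
def rep(n,d,p,q,z,h=2):
    l,k,r=edge(d,p,q,h);P=[]
    for w in(p,q):
        w=np.array(w);nn=l[:2];f=w-nn*(l[:2]@w+l[2])/(nn@nn);P.append(J.T@(ray(d,*f,z)-O))
    e=P[1]-P[0];print(n,np.round(P,1)[:,:2].tolist(),"ang vs jig y",round(np.degrees(np.arctan2(-e[0],e[1])),2),k,round(r,2))
rep("fence face top",t,*zt((272,278),(279,552)),34);rep("fore top",t,*zt((470,290),(480,555)),40)
rep("fence/book top z40",t,*zt((273,292),(280,552)),40)
rep("fore scene",s,*zs((107,333),(305,425)),40);rep("right side",t,*zt((300,288),(468,284)),40)
rep("fence back",t,*zt((243,278),(249,552)),34)
E
```

```text
fence face top [[-0.0, -87.1], [-0.4, 91.2]] ang vs jig y 0.13 40 0.14
fore top [[-129.2, -73.3], [-128.9, 98.4]] ang vs jig y -0.08 40 0.06
fence/book top z40 [[-0.7, -76.5], [-0.9, 91.6]] ang vs jig y 0.06 36 0.07
fore scene [[-129.5, 94.0], [-130.8, -80.3]] ang vs jig y 179.57 40 0.04
right side [[-19.9, -79.0], [-128.8, -78.0]] ang vs jig y 89.49 40 0.05
fence back [[17.7, -87.7], [18.5, 90.5]] ang vs jig y -0.28 34 0.11
```

The book is home: the fore-edge is at x −129 to −130 (expected −130) and the angle is within about 0.2°. Next is the lever. I'll go over the clamp and down behind the knob with the fingers shut.

```bash
python3 -m inch '[0,-1,0,0,0,0,0, 0,-4,0,0,0,0,0, 0,-8,0,0,0,0,0, 0,-12,0,0.1,0,0,0, 0,-16,0,0.1,0,0,0, 0,-20,0,0.1,0,0,0, 0,-24,0,0.2,0,0,0, 0,-28,0,0.2,0,0,0, 0,-31,0,0.2,0,0,0, 0,-33.5,0,0.2,0,0,0, 0,-34.7,0,0.2,0,0,0, 0,-34.7,0,0.2,0,0,0]'; python3 go.py 180 0 105; python3 look.py f; python3 meas.py f
```

```text
clock: 9.0
eef_pos: [538.5, 287.8, 216.2]
tool_rot: [-1.573, 0.0, -1.523]
force: [-0.4, -1.0, 0.1]
width: -0.0
clock 9.0 pos [538.5 287.8 216.2] jig [185.8   2.1 216.2] yaw [-9.011e+01  2.000e-02 -8.723e+01] F [-0.4 -1.   0.1] Fjig [-0.9  0.4  0.1] w -0.0
jig target [180.0, 0.0, 105.0] world [540.8 282.1 105. ] shift cm [ 0.58 11.12  0.23] turn [ 0.11  0.17 -0.02]
{'clock': 9.1, 'qpos': [-0.319, 0.605, -0.343, 1.643, 0.241, 0.938, -0.705], 'qd': [0.025, -0.009, 0.012, 0.002, 0.0, 0.001, 0.0], 'tau': [-1.53, -52.83, -4.567, -18.226, -0.109, -0.063, -0.011], 'eef_pos': [539.791, 284.088, 216.523], 'tool_rot': [-1.572, -0.002, -1.527], 'force': [-0.065, -0.688, 0.307], 'torque': [-0.035, 0.012, 0.016], 'width': 0.087}
```

View pics/f_scene.png

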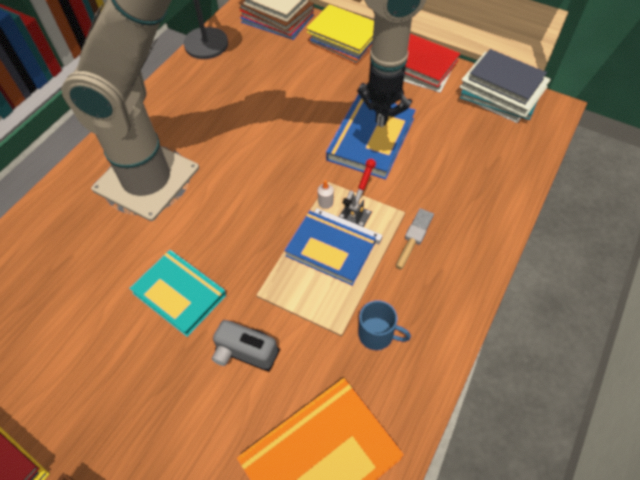

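The gripper is behind and above the knob, at about (385,110) in the scene view. The knob at (371,165) hasn't moved. I'll descend to z≈103.

```bash
python3 -m inch '[0,0.2,2,0.2,0,0,0, 0,0.2,5,0.2,0,0,0, 0,0.2,8,0.2,0,0,0, 0,0.2,10.5,0.2,0,0,0, 0,0.2,11.3,0.2,0,0,0, 0,0.2,11.3,0.2,0,0,0]'; python3 go.py 160 0 103 135 0 125 106 0 141 90 0 146
```

```text
clock: 9.7
eef_pos: [541.9, 281.6, 103.4]
tool_rot: [-1.573, -0.002, -1.528]
force: [-0.1, 0.3, 0.8]
width: -0.2
clock 9.7 pos [541.9 281.6 103.4] jig [179.4  -1.  103.4] yaw [-90.11  -0.11 -87.56] F [-0.1  0.3  0.8] Fjig [0.3 0.1 0.8] w -0.2
jig target [160.0, 0.0, 103.0] world [541.7 262.1 103. ] shift cm [ 1.94  0.04 -0.09] turn [ 0.11 -0.16  0.11]
jig target [135.0, 0.0, 125.0] world [542.9 237.2 125. ] shift cm [ 4.45 -2.15 -0.09] turn [ 0.11 -0.16  0.11]
jig target [106.0, 0.0, 141.0] world [544.2 208.2 141. ] shift cm [ 7.35 -3.75 -0.09] turn [ 0.11 -0.16  0.11]
jig target [90.0, 0.0, 146.0] world [544.9 192.2 146. ] shift cm [ 8.95 -4.25 -0.08] turn [ 0.11 -0.16  0.11]
```

```bash
python3 -m inch '[0,1,0,0,0,0,0, 0,1.9,0,0,0,0,0, 0,2.5,-0.5,0,0,0,0, 0,3.1,-1,0,0,0,0, 0,3.8,-1.6,0,0,0,0, 0,4.5,-2.1,0,0,0,0]'; python3 go.py 106 0 141 90 0 146; python3 look.py g; python3 meas.py g
```

```text
clock: 10.3
eef_pos: [544.8, 243.7, 128.2]
tool_rot: [-1.566, 0.008, -1.524]
force: [-1.8, 11.9, 6.4]
width: 0.1
clock 10.3 pos [544.8 243.7 128.2] jig [141.4  -2.2 128.2] yaw [-89.73   0.48 -87.32] F [-1.8 11.9  6.4] Fjig [12.   1.2  6.4] w 0.1
jig target [106.0, 0.0, 141.0] world [544.2 208.2 141. ] shift cm [ 3.53 -1.31 -0.22] turn [-0.27  0.08 -0.48]
jig target [90.0, 0.0, 146.0] world [544.9 192.2 146. ] shift cm [ 5.13 -1.82 -0.22] turn [-0.27  0.08 -0.48]
{'clock': 10.4, 'qpos': [-0.265, 0.692, -0.316, 1.768, 0.298, 0.721, -0.692], 'qd': [-0.011, 0.01, 0.001, -0.002, 0.008, -0.009, -0.008], 'tau': [5.294, -50.96, 1.418, -12.276, 1.579, 1.322, 0.109], 'eef_pos': [544.999, 242.827, 128.764], 'tool_rot': [-1.566, 0.007, -1.525], 'force': [-1.057, 8.965, 5.611], 'torque': [1.563, 0.355, -0.025], 'width': -0.109}
```

View pics/g_scene_zoom.png

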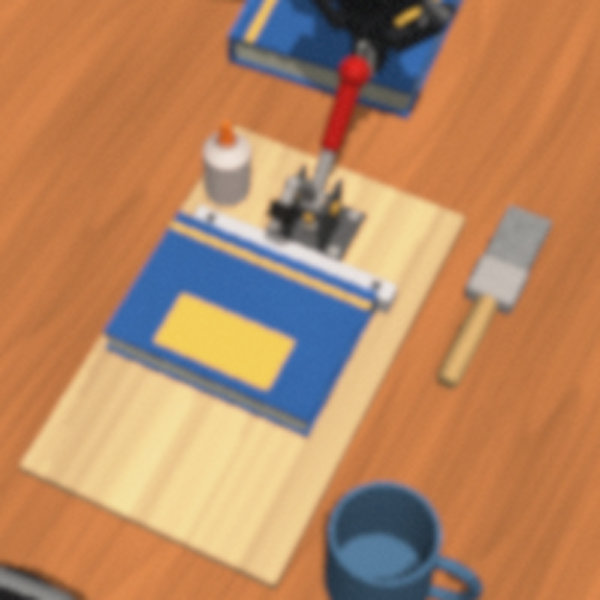

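The fingertips are on the knob and the lever has started to swing, at about 10 N. I'll continue along the arc.

```bash
python3 -m inch '[0,0.5,-0.2,0,0,0,0, 0,1,-0.4,0,0,0,0, 0,1.5,-0.6,0,0,0,0, 0,2,-0.8,0,0,0,0]'; python3 go.py 90 0 146; python3 -m inch '[0,0.5,-0.2,0,0,0,0, 0,1,-0.4,0,0,0,0, 0,1.5,-0.5,0,0,0,0, 0,2,-0.6,0,0,0,0]'; python3 go.py 80 0 146; python3 look.py h; python3 meas.py h
```

```text
clock: 10.8
eef_pos: [545.6, 220.5, 135.5]
tool_rot: [-1.567, 0.003, -1.525]
force: [-0.7, 3.1, 2.5]
width: -0.1
clock 10.8 pos [545.6 220.5 135.5] jig [118.3  -2.  135.5] yaw [-89.81   0.18 -87.36] F [-0.7  3.1  2.5] Fjig [3.1 0.6 2.5] w -0.1
jig target [90.0, 0.0, 146.0] world [544.9 192.2 146. ] shift cm [ 2.82 -1.06 -0.2 ] turn [-0.19  0.04 -0.18]
clock: 11.2
eef_pos: [545.6, 197.0, 139.0]
tool_rot: [-1.572, -0.002, -1.527]
force: [0.4, -0.3, 0.3]
width: 0.0
clock 11.2 pos [545.6 197.  139. ] jig [ 94.8  -0.9 139. ] yaw [-9.006e+01 -9.000e-02 -8.750e+01] F [ 0.4 -0.3  0.3] Fjig [-0.3 -0.3  0.3] w 0.0
jig target [80.0, 0.0, 146.0] world [545.4 182.2 146. ] shift cm [ 1.48 -0.7  -0.09] turn [ 0.06 -0.1   0.09]
{'clock': 11.3, 'qpos': [-0.19, 0.662, -0.322, 1.798, 0.298, 0.73, -0.63], 'qd': [-0.014, 0.006, -0.015, -0.008, -0.006, -0.007, -0.009], 'tau': [-0.079, -52.873, -3.809, -14.66, 0.001, 0.024, 0.054], 'eef_pos': [545.892, 196.765, 139.076], 'tool_rot': [-1.571, -0.002, -1.528], 'force': [-0.544, 0.115, -0.176], 'torque': [0.016, -0.001, -0.0], 'width': 0.142}
```

View pics/h_scene_zoom.png

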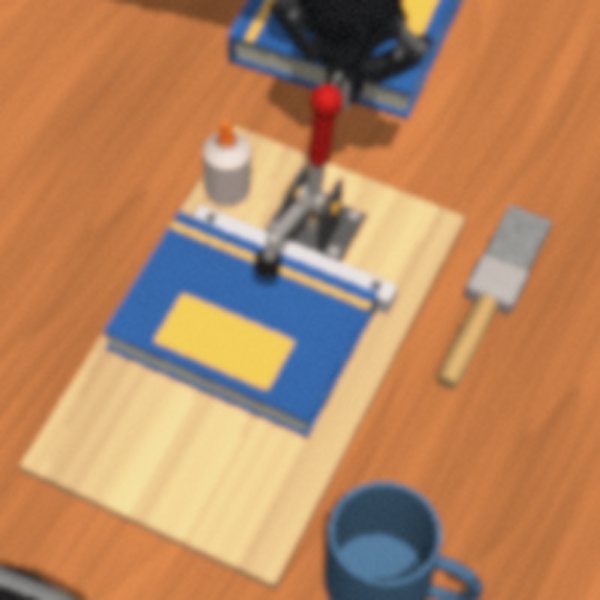

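The force has dropped to zero, so the lever is past centre and swinging by itself. I'll hold briefly and look again.

```bash
python3 -m inch '[0,0,0,0,0,0,0, 0,0,0,0,0,0,0, 0,0,0,0,0,0,0]'; python3 look.py i; python3 meas.py i
```

```text
clock: 11.6
eef_pos: [545.7, 199.1, 139.2]
tool_rot: [-1.571, 0.0, -1.526]
force: [0.0, 0.0, 0.6]
width: 0.4
{'clock': 11.7, 'qpos': [-0.192, 0.662, -0.324, 1.797, 0.298, 0.73, -0.63], 'qd': [0.001, -0.001, 0.001, -0.0, -0.0, -0.001, 0.002], 'tau': [0.031, -52.631, -3.697, -14.719, 0.009, 0.002, -0.0], 'eef_pos': [545.72, 199.003, 139.249], 'tool_rot': [-1.571, 0.0, -1.526], 'force': [0.759, -0.92, -0.188], 'torque': [0.043, -0.016, 0.01], 'width': -0.425}
```

View pics/i_scene_zoom.png

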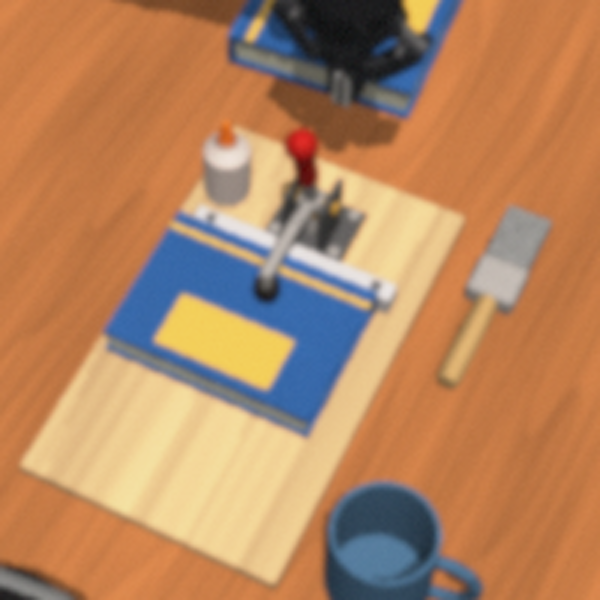

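The lever has snapped shut, with the knob at zoom (302,145) and the foot on the cover at (266,287). I'll withdraw the arm and check everything.

```bash
python3 -m inch '[0,-1.5,0,0,0,0,0, 0,-4,0,0,0,0,0, 0,-8,0,0,0,0,0, 0,-10,-3,0,0,0,0, 0,-11,-7,0,0,0,0, 0,-12,-11,0,0,0,0, 0,-12,-13,0,0,0,0, 0,-12,-13,0,0,0,0,0,-12,-13,0,0,0,0]'; python3 look.py j; python3 meas.py j; python3 - <<'E'
from edges import *
O=np.array([549,102.3,0]);a=np.radians(92.6);J=np.array([[np.cos(a),-np.sin(a),0],[np.sin(a),np.cos(a),0],[0,0,1]])
t=load("j","top");s=load("j","scene");a0=load("a","top");s0=load("a","scene")
def rep(n,d,p,q,z,h=2):
    l,k,r=edge(d,p,q,h);P=[]
    for w in(p,q):
        w=np.array(w);nn=l[:2];f=w-nn*(l[:2]@w+l[2])/(nn@nn);P.append(J.T@(ray(d,*f,z)-O))
    e=P[1]-P[0];print(n,np.round(P,1)[:,:2].tolist(),"ang",round(np.degrees(np.arctan2(-e[0],e[1])),2),k,round(r,2))
rep("fore top",t,*zt((470,290),(480,555)),40);rep("fore scene",s,*zs((107,333),(305,425)),40);rep("spine top",t,*zt((273,292),(280,552)),40)
c=[]
for d,roi in((t,(215,215,320,270)),(s,(330,150,380,215))):
    m=masks(d,roi,(0,150,60),(3,255,255))|masks(d,roi,(176,150,60),(179,255,255));ys,xs=np.nonzero(m);print(xs.min(),xs.max(),ys.min(),ys.max(),len(xs));
for nm,A,B,w in(("mug/brush top",a0,t,(215,140,380,198)),("glue top",a0,t,(240,264,268,290)),("camera top",a0,t,(400,225,460,295)),("glue scene",s0,s,(315,178,336,210)),("mug sc",s0,s,(350,295,415,355)),("cam sc",s0,s,(205,315,285,375))):
    x0,y0,x1,y1=w;print(nm,(abs(A["img"].astype(int)-B["img"]).max(2)[y0:y1,x0:x1]>45).sum())
E
```

```text
clock: 12.6
eef_pos: [539.9, 319.5, 269.3]
tool_rot: [-1.571, 0.0, -1.525]
force: [-0.1, -0.4, -0.4]
width: 0.2
{'clock': 12.7, 'qpos': [-0.363, 0.579, -0.356, 1.532, 0.219, 1.073, -0.726], 'qd': [0.006, 0.007, 0.004, 0.003, 0.001, 0.001, 0.003], 'tau': [-0.243, -54.289, -3.977, -20.157, -0.005, -0.011, -0.004], 'eef_pos': [539.575, 318.379, 267.867], 'tool_rot': [-1.573, -0.001, -1.526], 'force': [-0.396, -0.07, -0.029], 'torque': [-0.019, 0.03, 0.073], 'width': -0.03}
fore top [[-129.1, -73.3], [-129.1, 98.4]] ang 0.03 40 0.07
fore scene [[-129.4, 94.0], [-130.8, -80.3]] ang 179.54 40 0.04
spine top [[-0.7, -76.5], [-0.9, 91.6]] ang 0.1 39 0.06
261 271 232 241 76
346 354 184 201 96
mug/brush top 0
glue top 0
camera top 0
glue scene 0
mug sc 0
cam sc 0
```

View pics/j_top_zoom.png

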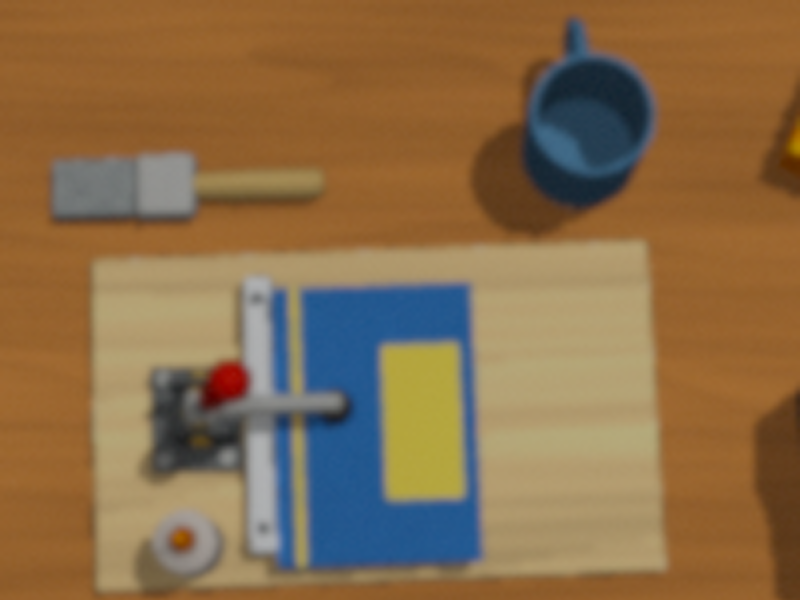

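View pics/j_scene.png

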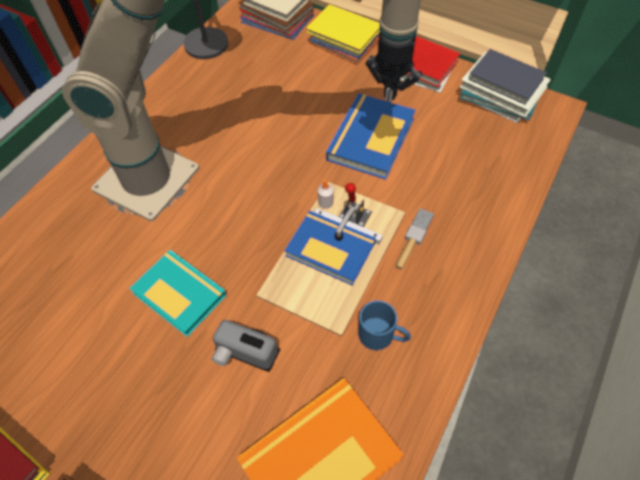

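The lever is shut with the foot on the cover, and the neighbouring things show no change. I'll check the knob position against the closed value and hand in.

```bash
python3 - <<'E'
from edges import *
O=np.array([549,102.3,0]);a=np.radians(92.6);J=np.array([[np.cos(a),-np.sin(a),0],[np.sin(a),np.cos(a),0],[0,0,1]])
t=load("j","top");s=load("j","scene")
X_,r=tri([(t,267.5,235.5),(s,350.6,188)]);k=J.T@(X_-O);print(k.round(1),r)
for th in(1.1,1.2,1.25):
    p=np.radians(36.1)+th;P=O+J@np.array([45+110*np.cos(p),0,62+110*np.sin(p)]);print(th,proj(t,P).round(1),proj(s,P).round(1))
from cell import finish_job
finish_job()
E
```

```text
[ 17.4  -0.2 167.1] [2.82908551]
1.1 [262.4 234.8] [351.7 184. ]
1.2 [267.2 234.8] [349.6 188.1]
1.25 [269.5 234.8] [348.6 190.2]
the job is handed in; nothing more can be done
```

The book is pushed home against the fence and the toggle lever is snapped shut with its rubber foot on the cover. The job was handed in with the robot's clock at about 12.7 s.

- **Book:** I pushed it flat along the board with two fingertips until it met the fence, pressing to about 12 N. After withdrawing, the spine read within about 1 mm of the fence plane. The fore-edge was at x −129 to −131 mm, where −130 is expected.
- **Squareness:** the top view gave about 0.1° and the scene view about 0.45° off square. They disagree slightly, but that is within the calibration error.
- **Sideways drift:** the book ended about 12 mm off centre along the fence (it started about 5 mm off), still fully on the board.
- **Lever:** I pushed the knob from behind with the fingers shut, at about 12 N at most, until it passed centre and closed by itself. The knob triangulated to x 17.4, z 167.1 mm in the jig's frame, which matches the closed position at about 1.2 rad.
- **Other things:** the glue bottle, mug and camera showed no pixel change between the first and last pictures. The brush was compared in the top view only, also with no change. The arm is clear of everything.
- **Checks that disagreed:** the first colour-mask fit of the fence failed, so I used sub-pixel edge fits instead. Early two-view heights of the book's top corners came out at 31–37 mm rather than 40, and the open knob at 120 mm rather than 127. I used the stated heights there, and the contact forces and final measurements agreed with them.

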